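# Find the loose cover and push it open

### The arm

A 7-joint arm with a two-finger parallel gripper is mounted at the origin on a cart in front of the work surface, level with it; the furniture and walls round the work are solid. World frame = base frame: x ahead of the robot, y to its left, z up, the work surface at z = 0. Lengths are in m, angles in rad, forces in N, time in s.
With the tool pointing down it reaches from about 0.425 to 0.925 m from the base axis. Payload 6.8 kg.
Tool frame: the origin (TCP) lies on the mounting face of the last link; the fingertips stand 182 mm ahead of it and the grasp point (between the pads) lies 163 mm ahead of it; z points along the fingers, y is the direction in which the jaws open and shut (so a half turn about z gives the same grasp; the last joint's range is limited). The gripper opens to 88 mm and grips with 3 to 60 N. Pads are 20 mm wide; open, the fingers measure 115 mm over their backs; the gripper's body (75 mm by 178 mm) begins 61 mm behind the grasp point.
Start: joints at [1.125, 0.477, 0.022, 1.555, -0.011, 1.109, -0.083], TCP at [0.224, -0.637, 0.405] pointing down, gripper open.
Joint ranges: [-2.96, 2.96], [-0.34, 2.1], [-1.41, 1.46], [0.24, 2.44], [-1.37, 4.51], [0.17, 1.92], [-2.96, 2.96]. Speed limits (rad/s): [2.39, 2.39, 3.14, 3.14, 3.14, 3.14, 3.14].

### API

Orientations are given as a unit quaternion [x, y, z, w].
In Python, from plant import robot gives the robot as it stands.
- The arm moves only by the tool move_arm, never from a script. Its arguments are lists of equal length, an entry for each row: "offset": the shift along the tool's x, y, z in units of 500 mm (1.0 is 500 mm), a list of three; "rot": the turn, a rotation vector about the tool's x, y, z in units of 0.5 rad (1.0 is 0.5 rad), a list of three; "jaw": the opening, from 0 (shut) to 1 (fully open). In form: {"offset": [[dx, dy, dz], ...], "rot": [[wx, wy, wz], ...], "jaw": [jaw, ...]}. A call has 1 to 20 rows; each row is the pose to reach, as a shift and turn from the pose commanded when the call began, along the tool's axes at that moment; what a row does not reach only later rows make up. A row lasts 1/8 s, in which the tool goes at most 62.5 mm and 10.7 degrees, less where a joint would pass 70% of its speed; a pose out of reach is approached as far as the arm can. A call with a number of a shift or a turn outside -1 to 1 is refused whole. A call with a gripper value outside its range is refused whole. The fingers move at their own pace and stop on an object; the grip force is fixed at half the most. Time passes only in rows, so rows that repeat a pose let the fingers close. It gives the time, the measured TCP pose, the force and the opening at its end, in the units of the state.
- robot.state(): the state, without advancing time (a new reading comes with each control period).
- robot.read_camera(name): name is "scene" or "top" or "wrist"; returns (picture, depth): 400x640x3 uint8, red, green, blue; 400x640 float32, m along the optical axis (not along the pixel's ray), 0 where there is no reading.
- robot.get_calibration(name): a dict with "intrinsics" (3x3 intrinsics, pixels), "dist_coeffs" ([k1, k2, p1, p2, k3] as OpenCV has them; the pictures are not rectified), "R" (3x3) and "t" (3): a world point X has camera coordinates R X + t. Camera axes: x right, y down, z forward; pixel columns grow to the right and rows downward; lengths in m; the calibration is good to about 2 mm. A picture is of the moment at which its call begins: read the wrist's pose just before it. get_calibration takes no time and is no camera call; for the wrist camera it gives the pose at the moment of the call.
- robot.hand_in(): hands the job in, once; it reports no verdict.
The state is a dict: "clock": time; "qpos": joint angles; "qd": joint speeds; "joint_torque": joint torques, N m; "tcp_pos": TCP position; "tcp_rot": TCP orientation; "wrist_force": force on the tool from outside, world axes, zero at the start; "torque": the same for the moment, N m; "finger_gap": finger opening in m.
Only numpy, scipy, OpenCV 4.12 (cv2) and the standard library are available. Lean on these libraries where they do the work, as an engineer would, in place of code of your own. Each camera call takes 0.05 s, during which the arm holds its last target.

### The job

Four identical covers lie flush in the top of the wooden accessory case, but only one still tips; the others are wedged shut from below. Press the round pads with the closed fingertips to find the cover that rocks, without forcing those that do not, then push its long end down until it stops, so that the compartment stands open. Only press: do not take hold of or lift the raised end of a cover, and leave the things lying on and around the case where they are.

Things in the scene. Friction and masses are not known exactly. Their poses are not given: they have to be found in the camera images.
- case: Fixed low wooden case on the bench, 180 (x) x 290 (y) x 72 mm high; origin at the centre of its underside, z up. Four identical covers lie flush in its top in a row along y, 70 mm apart, with a solid 56 mm ledge behind them (+x). Three are wedged from below by hidden blocks and give less than 0.03 rad; one, different each time and not to be told by looking, is free.
- cover_1 (a joint): Angle of cover 1 (case y +105 mm), rad: 0 flush, grows to a stop at 0.62 as its long front end sinks and its short end rises. Pale board 110 (x) x 60 (y) x 10 mm, 2 mm gap round it, on a pin along y at case x -3, z 67 mm (two brass dots): 75 mm lie before the pin, 35 behind. If free, friction of 0.1 N m (2 to 3 N at the pad) resists and it stays where left; no spring.
- pad_1 (a point): Where to press cover 1: centre of the top of its round wooden press pad (dark, 26 mm across, 2 mm above the cover, 50 mm in front of the pin, 74 mm above the bench when flush); turns with the cover, axes as the case's when flush. The cell below is 64 mm wide (y); a fingertip pressing straight down sinks some 26 to 34 mm before the stop.
- short_end_1 (a point): Short, rear end of cover 1, which rises up to 20 mm when the cover is open: the middle of its rear top edge, 35 mm behind the pin.
- cover_2 (a joint): Angle of cover 2 (case y +35 mm), rad: 0 flush, grows to a stop at 0.62 as its long front end sinks and its short end rises. Pale board 110 (x) x 60 (y) x 10 mm, 2 mm gap round it, on a pin along y at case x -3, z 67 mm (two brass dots): 75 mm lie before the pin, 35 behind. If free, friction of 0.1 N m (2 to 3 N at the pad) resists and it stays where left; no spring.
- pad_2 (a point): Where to press cover 2: centre of the top of its round wooden press pad (dark, 26 mm across, 2 mm above the cover, 50 mm in front of the pin, 74 mm above the bench when flush); turns with the cover, axes as the case's when flush. The cell below is 64 mm wide (y); a fingertip pressing straight down sinks some 26 to 34 mm before the stop.
- short_end_2 (a point): Short, rear end of cover 2, which rises up to 20 mm when the cover is open: the middle of its rear top edge, 35 mm behind the pin.
- cover_3 (a joint): Angle of cover 3 (case y -35 mm), rad: 0 flush, grows to a stop at 0.62 as its long front end sinks and its short end rises. Pale board 110 (x) x 60 (y) x 10 mm, 2 mm gap round it, on a pin along y at case x -3, z 67 mm (two brass dots): 75 mm lie before the pin, 35 behind. If free, friction of 0.1 N m (2 to 3 N at the pad) resists and it stays where left; no spring.
- pad_3 (a point): Where to press cover 3: centre of the top of its round wooden press pad (dark, 26 mm across, 2 mm above the cover, 50 mm in front of the pin, 74 mm above the bench when flush); turns with the cover, axes as the case's when flush. The cell below is 64 mm wide (y); a fingertip pressing straight down sinks some 26 to 34 mm before the stop.
- short_end_3 (a point): Short, rear end of cover 3, which rises up to 20 mm when the cover is open: the middle of its rear top edge, 35 mm behind the pin.
- cover_4 (a joint): Angle of cover 4 (case y -105 mm), rad: 0 flush, grows to a stop at 0.62 as its long front end sinks and its short end rises. Pale board 110 (x) x 60 (y) x 10 mm, 2 mm gap round it, on a pin along y at case x -3, z 67 mm (two brass dots): 75 mm lie before the pin, 35 behind. If free, friction of 0.1 N m (2 to 3 N at the pad) resists and it stays where left; no spring.
- pad_4 (a point): Where to press cover 4: centre of the top of its round wooden press pad (dark, 26 mm across, 2 mm above the cover, 50 mm in front of the pin, 74 mm above the bench when flush); turns with the cover, axes as the case's when flush. The cell below is 64 mm wide (y); a fingertip pressing straight down sinks some 26 to 34 mm before the stop.
- short_end_4 (a point): Short, rear end of cover 4, which rises up to 20 mm when the cover is open: the middle of its rear top edge, 35 mm behind the pin.
- pencil: Bystander: grey pencil, 168 x 28 x 6 mm, lying on the case's ledge; origin at the centre of its underside.
- offcut_b: Bystander: pale wooden offcut, 42 x 58 x 26 mm, lying on the case's ledge; origin at the centre of its underside.
- tape_roll: Bystander: roll of tape, 90 mm across, 19 mm high, behind the case; origin at the centre of its underside.
- whetstone: Bystander: dark whetstone, 110 x 59 x 22 mm, behind the case; origin at the centre of its underside.
- blank_c: Bystander: round wooden blank, 60 mm across, 50 mm high, behind the case; origin at the centre of its underside.
- slip_b: Bystander: thin wood slip, 103 x 46 x 10 mm, in front of the case; origin at the centre of its underside.

How it is judged:
On the way:
1. the free cover rocks under the pressing fingers (((value of joint cover_1 above 0.06 rad and contact force between the fingers and cover_1 above 0.5 N) or (value of joint cover_2 above 0.06 rad and contact force between the fingers and cover_2 above 0.5 N) or (value of joint cover_3 above 0.06 rad and contact force between the fingers and cover_3 above 0.5 N) or (value of joint cover_4 above 0.06 rad and contact force between the fingers and cover_4 above 0.5 N))), for 0.05 s.
At the end, for the whole second after the job is handed in: One cover stands open, long end down by at least 0.5 rad (its stop is at 0.62), and stays so; the other three are within 0.05 rad of flush (((value of joint cover_1 above 0.5 rad and value of joint each of cover_2, cover_3, cover_4 below 0.05 rad) or (value of joint cover_2 above 0.5 rad and value of joint each of cover_1, cover_3, cover_4 below 0.05 rad) or (value of joint cover_3 above 0.5 rad and value of joint each of cover_1, cover_2, cover_4 below 0.05 rad) or (value of joint cover_4 above 0.5 rad and value of joint each of cover_1, cover_2, cover_3 below 0.05 rad))); the robot touches nothing.
It fails at once if a cover is pressed with more than 60 N (contact force between the fingers and cover_1 above 60 N or contact force between the fingers and cover_2 above 60 N or contact force between the fingers and cover_3 above 60 N or contact force between the fingers and cover_4 above 60 N).
It fails at once if the fingers take or push the raised short end of a rocking cover (more than 2 N) ((value of joint cover_1 above 0.12 rad and contact force between the fingers and cover_1_c1 above 2 N) or (value of joint cover_2 above 0.12 rad and contact force between the fingers and cover_2_c1 above 2 N) or (value of joint cover_3 above 0.12 rad and contact force between the fingers and cover_3_c1 above 2 N) or (value of joint cover_4 above 0.12 rad and contact force between the fingers and cover_4_c1 above 2 N)).
It fails at once if a bystander is lifted, carried or pushed more than 30 mm (distance of any of pencil, offcut_b, tape_roll, whetstone, blank_c, slip_b from where it was at the start of the episode above 0.03 m).
It also fails if it takes over 42 s, if anything falls off the work surface, if the arm or the gripper's body presses on something with over 40 N, if the wrist force passes 120 N, or if a joint passes its speed limit or range.

## Working session

There is one attempt and no reset: what is moved stays moved. The work goes in short steps, Python scripts to look and compute and a tool call to move; the robot and the scene stay as the last step left them, time stands still between calls to the robot, and variables do not carry over. Pictures are saved under pics/ and viewed, and the job is handed in when it is done.

Besides the shell and the picture viewer there is one more tool, called after "Emit:" by a JSON object that holds its "fn" and its "kwargs", one argument or row to a line. move_arm: Moves the arm, as the interface text tells. Shifts and turns lie within -1 to 1; 1 stands for 500 mm of shift or 0.5 rad of turn. Its arguments: {"type":"object","properties":{"offset":{"type":"array","items":{"type":"array","items":{"type":"number"}}},"rot":{"type":"array","items":{"type":"array","items":{"type":"number"}}},"jaw":{"type":"array","items":{"type":"number"}}},"required":["offset","rot","jaw"]}

```bash
mkdir -p pics
python3 - <<'E'
from plant import robot
import cv2
print(robot.state())
for n in ("scene","top"):
    im,d=robot.read_camera(n); cv2.imwrite(f"pics/{n}0.png",im[:,:,::-1])
    import numpy as np; np.savez(f"{n}0.npz",im=im,d=d)
    print(n,robot.get_calibration(n))
E
```

```text
{'clock': 0.0, 'qpos': array([ 1.12490514,  0.4777578 ,  0.02228561,  1.55642167, -0.0115019 ,
        1.1093593 , -0.08310177]), 'qd': array([-0.00066233, -0.00116603, -0.00134426,  0.0006782 , -0.00079007,
        0.00153893,  0.00061996]), 'joint_torque': array([-1.31307152e-03, -5.82863081e+01,  1.53425004e+00, -2.72609711e+01,
       -5.42870478e-02,  1.68751460e-02,  1.88695849e-04]), 'tcp_pos': array([ 0.22364048, -0.63657752,  0.40372135]), 'tcp_rot': array([ 9.85764941e-01,  1.68126897e-01, -2.05648350e-04, -8.85960339e-04]), 'wrist_force': array([-0.11909592, -0.30936288, -0.21160446]), 'torque': array([ 0.0111964 ,  0.00601382, -0.02529366]), 'finger_gap': 0.08767966803427225}
scene {'intrinsics': array([[483.77918198,   0.        , 315.97641118],
       [  0.        , 483.77918198, 203.60517385],
       [  0.        ,   0.        ,   1.        ]]), 'dist_coeffs': array([-0.04546749,  0.        ,  0.        ,  0.        ,  0.        ]), 'R': array([[-0.72276358, -0.69109298, -0.00181849],
       [-0.33122228,  0.34870817, -0.87675219],
       [ 0.6065514 , -0.63308223, -0.48093896]]), 't': array([0.2127585 , 0.35934732, 0.37722839])}
top {'intrinsics': array([[411.80425483,   0.        , 325.21814882],
       [  0.        , 411.80425483, 195.74910591],
       [  0.        ,   0.        ,   1.        ]]), 'dist_coeffs': array([-0.10560013,  0.        ,  0.        ,  0.        ,  0.        ]), 'R': array([[-1.59423976e-01, -9.87210120e-01,  4.18037460e-04],
       [-9.63347874e-01,  1.55477907e-01, -2.18603507e-01],
       [ 2.15742599e-01, -3.52533557e-02, -9.75813677e-01]]), 't': array([-0.18645795,  0.6184519 ,  0.79173909])}
```

View pics/scene0.png

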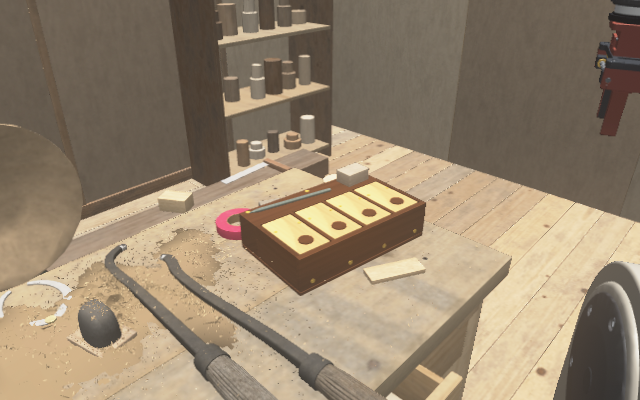

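View pics/top0.png

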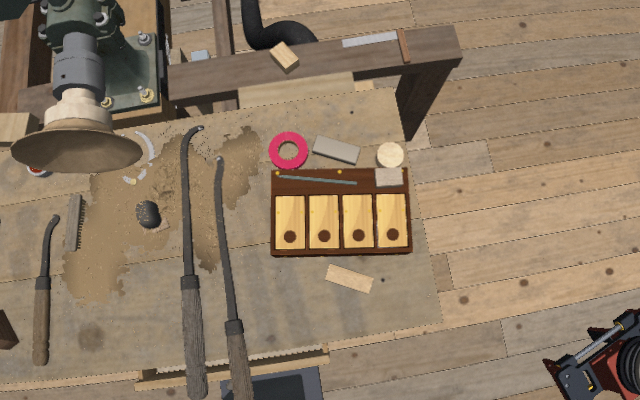

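The top view shows the case at columns 271–412 and rows 168–257. The four dark pads are near (290,237), (324,237), (358,237) and (393,236). In the scene view the pads are near (306,240), (339,225), (369,213) and (397,201). The tools lie to the left, well clear of the case.

```bash
cat > h.py <<'E'
import numpy as np, cv2
from plant import robot
def ray(cal,uv,z):
    K,D,R,t=[np.array(cal[k],float) for k in("intrinsics","dist_coeffs","R","t")]
    p=cv2.undistortPoints(np.array(uv,float).reshape(-1,1,2),K,D).reshape(-1,2)
    d=np.c_[p,np.ones(len(p))]@R; c=-R.T@t
    return c+d*((z-c[2])/d[:,2])[:,None]
def pads(im,guess):
    hsv=cv2.cvtColor(im,cv2.COLOR_RGB2GRAY); out=[]
    for u,v in guess:
        w=11; s=hsv[v-w:v+w+1,u-w:u+w+1]
        m=(s<125).astype(np.uint8)
        n,l,st,c=cv2.connectedComponentsWithStats(m)
        i=l[w,w]; out.append((c[i][0]+u-w,c[i][1]+v-w)); print(st[i])
    return out
E
python3 - <<'E'
from h import *
g={"top":[(290,237),(324,237),(358,237),(393,236)],"scene":[(306,240),(339,225),(369,213),(397,201)]}
for n in g:
    im=np.load(n+"0.npz")["im"]; p=pads(im,g[n]); P=ray(robot.get_calibration(n),p,0.074)
    print(n,np.round(p,1).tolist()); print(P.round(4)); print(np.diff(P,axis=0).round(4))
    d=P[3]-P[0]; print("len",np.linalg.norm(d),"yaw of -y dir",np.arctan2(d[0],-d[1]))
E
```

```text
[  5   4  12  13 122]
[  5   4  12  12 119]
[  6   3  12  12 119]
[  5   3  12  13 122]
top [[289.5, 236.4], [323.7, 235.5], [358.2, 234.7], [392.5, 234.0]]
[[ 0.5075 -0.1973  0.074 ]
 [ 0.4984 -0.2662  0.074 ]
 [ 0.4887 -0.3358  0.074 ]
 [ 0.4788 -0.4052  0.074 ]]
[[-0.0091 -0.0689  0.    ]
 [-0.0096 -0.0696  0.    ]
 [-0.0099 -0.0694  0.    ]]
len 0.20986503653006708 yaw of -y dir -0.137249264334283
[  3   7  15   8 101]
[ 4  8 14  8 90]
[ 5  7 13  7 74]
[ 4  8 13  6 64]
scene [[305.3, 239.5], [338.5, 225.3], [368.7, 212.2], [396.2, 200.5]]
[[ 0.5071 -0.198   0.074 ]
 [ 0.4975 -0.2674  0.074 ]
 [ 0.4882 -0.3372  0.074 ]
 [ 0.4784 -0.4062  0.074 ]]
[[-0.0096 -0.0695  0.    ]
 [-0.0093 -0.0698  0.    ]
 [-0.0098 -0.069   0.    ]]
len 0.21021958785755238 yaw of -y dir -0.1368842860573223
```

Emit:
{"fn": "move_arm", "kwargs": {
  "offset": [
    [0.1,-0.04,0],
    [0.2,-0.08,0],
    [0.3,-0.125,0],
    [0.4,-0.168,0],
    [0.5,-0.21,0],
    [0.6,-0.25,0.05],
    [0.634,-0.267,0.1],
    [0.634,-0.267,0.15],
    [0.634,-0.267,0.2],
    [0.634,-0.267,0.2],
    [0.634,-0.267,0.2],
    [0.634,-0.267,0.2]
  ],
  "rot": [
    [0,0,0.1],
    [0,0,0.2],
    [0,0,0.35],
    [0,0,0.5],
    [0,0,0.65],
    [0,0,0.8],
    [0,0,0.95],
    [0,0,0.95],
    [0,0,0.95],
    [0,0,0.95],
    [0,0,0.95],
    [0,0,0.95]
  ],
  "jaw": [0,0,0,0,0,0,0,0,0,0,0,0]
}}

```text
clock: 1.6
tcp_pos: [0.4788, -0.4062, 0.3059]
tcp_rot: [0.998, -0.069, 0.001, 0.001]
wrist_force: [0.1, 0.3, 0.1]
finger_gap: 0.0005
```

```bash
cat >> h.py <<'E'
from scipy.spatial.transform import Rotation as Ro
PAD=np.array([[.5073,-.1977,.074],[.498,-.2668,.074],[.4885,-.3365,.074],[.4786,-.4057,.074]])
def rep(i):
    s=robot.state(); R=Ro.from_quat(s["tcp_rot"]).as_matrix(); tip=s["tcp_pos"]+R[:,2]*.182
    print("t",s["clock"],"tip",tip.round(4),"F",s["wrist_force"].round(2),"gap",round(s["finger_gap"],4),"x axis yaw",np.arctan2(R[1,0],R[0,0]).round(4), "z",R[:,2].round(4))
    print("to pad",i,"in tool units",(R.T@(PAD[i-1]-tip)/.5).round(4))
E
python3 - <<'E'
from h import *
rep(4)
im,d=robot.read_camera("wrist"); cv2.imwrite("pics/w1.png",im[:,:,::-1])
g=robot.get_calibration("wrist")
X=PAD@np.array(g["R"]).T+g["t"]; print(X.round(3), [cv2.projectPoints(p.reshape(1,1,3),cv2.Rodrigues(np.array(g["R"]))[0],np.array(g["t"]),np.array(g["intrinsics"]),np.array(g["dist_coeffs"]))[0].ravel().round(1).tolist() for p in PAD])
E
```

```text
t 1.6 tip [ 0.4791 -0.4065  0.1239] F [0.07 0.33 0.05] gap 0.0005 x axis yaw -0.1374 z [ 0.0017 -0.0012 -1.    ]
to pad 4 in tool units [-0.0015 -0.0014  0.0999]
[[-0.209  0.014  0.226]
 [-0.14   0.014  0.226]
 [-0.069  0.014  0.226]
 [ 0.001  0.014  0.226]] [[65.1, 218.4], [144.9, 218.4], [229.9, 218.3], [316.5, 218.7]]
```

View pics/w1.png

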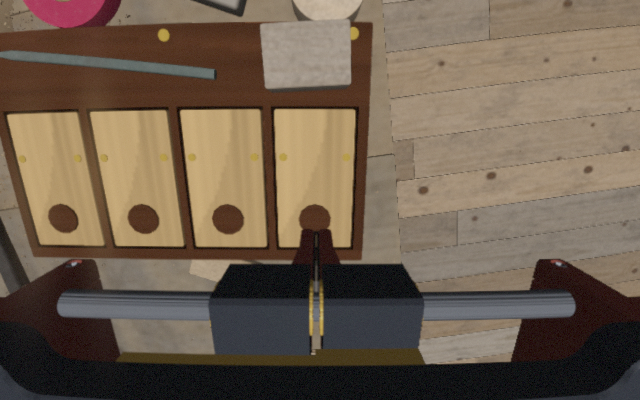

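The wrist view shows the pads at (62,218), (143,219), (228,219) and (315,219), within 3 px of the prediction. The shut fingertips are centred over pad 4. I go down to just above it.

Emit:
{"fn": "move_arm", "kwargs": {
  "offset": [
    [-0.001,-0.001,0.04],
    [-0.001,-0.001,0.07],
    [-0.001,-0.001,0.09],
    [-0.001,-0.001,0.096],
    [-0.001,-0.001,0.096],
    [-0.001,-0.001,0.096]
  ],
  "rot": [
    [0,0,0],
    [0,0,0],
    [0,0,0],
    [0,0,0],
    [0,0,0],
    [0,0,0]
  ],
  "jaw": [0,0,0,0,0,0]
}}

```text
clock: 2.4
tcp_pos: [0.4784, -0.4055, 0.2572]
tcp_rot: [0.998, -0.069, 0.0, 0.0]
wrist_force: [0.4, 0.2, -0.7]
finger_gap: 0.0001
```

```bash
python3 -c "
from h import *
rep(4)"
```

```text
t 2.4 tip [ 0.4785 -0.4056  0.0752] F [ 0.37  0.16 -0.73] gap 0.0001 x axis yaw -0.1373 z [ 9.e-04 -6.e-04 -1.e+00]
to pad 4 in tool units [0.0002 0.0002 0.0023]
```

Emit:
{"fn": "move_arm", "kwargs": {
  "offset": [
    [0,0,0.002],
    [0,0,0.003],
    [0,0,0.004],
    [0,0,0.004]
  ],
  "rot": [
    [0,0,0],
    [0,0,0],
    [0,0,0],
    [0,0,0]
  ],
  "jaw": [0,0,0,0]
}}

```text
clock: 2.9
tcp_pos: [0.4782, -0.4054, 0.2549]
tcp_rot: [0.998, -0.069, 0.0, 0.0]
wrist_force: [0.2, -0.2, 1.9]
finger_gap: 0.0001
```

Emit:
{"fn": "move_arm", "kwargs": {
  "offset": [
    [0,0,0.002],
    [0,0,0.002],
    [0,0,0.002]
  ],
  "rot": [
    [0,0,0],
    [0,0,0],
    [0,0,0]
  ],
  "jaw": [0,0,0]
}}

```text
clock: 3.28
tcp_pos: [0.4781, -0.4054, 0.2537]
tcp_rot: [0.998, -0.069, 0.0, 0.0]
wrist_force: [0.4, -0.8, 1.7]
finger_gap: 0.0006
```

Emit:
{"fn": "move_arm", "kwargs": {
  "offset": [
    [0,0,0.002],
    [0,0,0.002],
    [0,0,0.002]
  ],
  "rot": [
    [0,0,0],
    [0,0,0],
    [0,0,0]
  ],
  "jaw": [0,0,0]
}}

```text
clock: 3.65
tcp_pos: [0.4781, -0.4054, 0.2526]
tcp_rot: [0.998, -0.069, -0.0, 0.0]
wrist_force: [1.2, -0.4, 0.8]
finger_gap: 0.0006
```

Emit:
{"fn": "move_arm", "kwargs": {
  "offset": [
    [0,0,0.002],
    [0,0,0.004],
    [0,0,0.004]
  ],
  "rot": [
    [0,0,0],
    [0,0,0],
    [0,0,0]
  ],
  "jaw": [0,0,0]
}}

```text
clock: 4.03
tcp_pos: [0.478, -0.4053, 0.2505]
tcp_rot: [0.998, -0.069, -0.0, -0.0]
wrist_force: [-0.7, -0.0, 1.9]
finger_gap: 0.0006
```

Run:
```python
from h import *
rep(4)
im,d=robot.read_camera("wrist"); cv2.imwrite("pics/w2.png",im[:,:,::-1])
im,d=robot.read_camera("scene"); cv2.imwrite("pics/s2.png",cv2.resize(im[150:310,220:440,::-1],None,fx=3,fy=3))
```

```text
t 4.025 tip [ 0.478  -0.4053  0.0685] F [-0.73 -0.03  1.93] gap 0.0006 x axis yaw -0.1373 z [-2.e-04  0.e+00 -1.e+00]
to pad 4 in tool units [ 0.0013  0.0006 -0.0109]
```

View pics/s2.png

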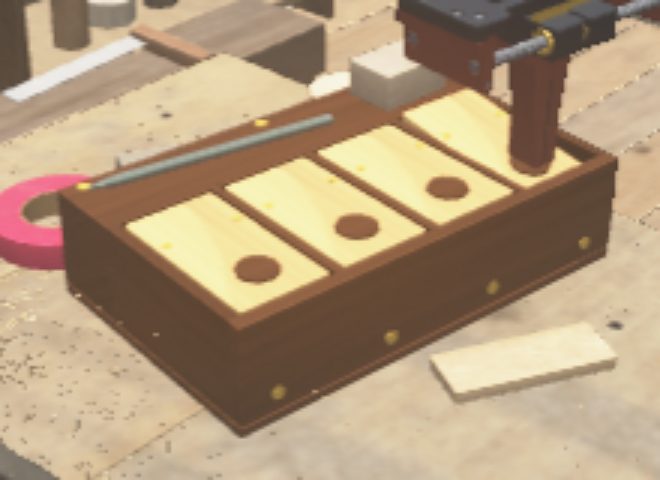

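View pics/w2.png

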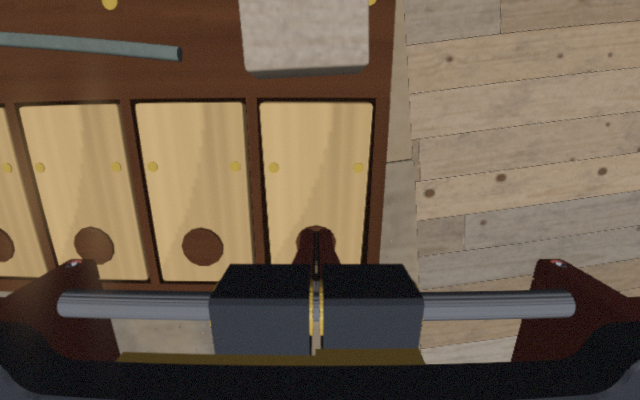

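Cover 4 gives: the tip has sunk about 5.5 mm below flush with only about 2 N of resistance, so it is the free one. The scene crop shows its front end, near (560,165), below the rim while the other covers are flush. I keep pressing.

Emit:
{"fn": "move_arm", "kwargs": {
  "offset": [
    [0,0,0.004],
    [0,0,0.008],
    [0,0,0.012],
    [0,0,0.016],
    [0,0,0.02],
    [0,0,0.024],
    [0,0,0.028],
    [0,0,0.032],
    [0,0,0.036],
    [0,0,0.036]
  ],
  "rot": [
    [0,0,0],
    [0,0,0],
    [0,0,0],
    [0,0,0],
    [0,0,0],
    [0,0,0],
    [0,0,0],
    [0,0,0],
    [0,0,0],
    [0,0,0]
  ],
  "jaw": [0,0,0,0,0,0,0,0,0,0]
}}

```text
clock: 5.38
tcp_pos: [0.4779, -0.4052, 0.2323]
tcp_rot: [0.998, -0.069, -0.0, -0.0]
wrist_force: [-0.1, 0.2, 1.0]
finger_gap: 0.0005
```

Tip at about 50 mm, 24 mm of sink. From here 1 mm steps with force checks.

Emit:
{"fn": "move_arm", "kwargs": {
  "offset": [
    [0,0,0.002],
    [0,0,0.004],
    [0,0,0.006],
    [0,0,0.006]
  ],
  "rot": [
    [0,0,0],
    [0,0,0],
    [0,0,0],
    [0,0,0]
  ],
  "jaw": [0,0,0,0]
}}

```text
clock: 5.88
tcp_pos: [0.478, -0.4053, 0.2295]
tcp_rot: [0.998, -0.069, -0.0, -0.0]
wrist_force: [-0.9, -0.5, 1.8]
finger_gap: 0.0006
```

Emit:
{"fn": "move_arm", "kwargs": {
  "offset": [
    [0,0,0.002],
    [0,0,0.004],
    [0,0,0.004]
  ],
  "rot": [
    [0,0,0],
    [0,0,0],
    [0,0,0]
  ],
  "jaw": [0,0,0]
}}

```text
clock: 6.25
tcp_pos: [0.4783, -0.4054, 0.2288]
tcp_rot: [0.998, -0.069, 0.0, 0.0]
wrist_force: [-2.5, 1.6, 10.7]
finger_gap: 0.0006
```

The force rose to 10.7 N with almost no travel at 27 mm of sink, so this is the stop. I retreat straight up and look.

Emit:
{"fn": "move_arm", "kwargs": {
  "offset": [
    [0,0,-0.005],
    [0,0,-0.02],
    [0,0,-0.05],
    [0,0,-0.1],
    [0,0,-0.2],
    [0,0,-0.3],
    [0,0,-0.36],
    [-0.2,0,-0.36],
    [-0.2,0,-0.36],
    [-0.2,0,-0.36],
    [-0.2,0,-0.36]
  ],
  "rot": [
    [0,0,0],
    [0,0,0],
    [0,0,0],
    [0,0,0],
    [0,0,0],
    [0,0,0],
    [0,0,0],
    [0,0,0],
    [0,0,0],
    [0,0,0],
    [0,0,0]
  ],
  "jaw": [0,0,0,0,0,0,0,0,0,0,0]
}}

```text
clock: 7.62
tcp_pos: [0.3797, -0.3916, 0.4085]
tcp_rot: [0.998, -0.068, 0.001, 0.0]
wrist_force: [0.8, -0.3, 0.6]
finger_gap: 0.0005
```

Run:
```python
from h import *
rep(4)
im,d=robot.read_camera("wrist"); cv2.imwrite("pics/w3.png",im[:,:,::-1])
im,d=robot.read_camera("scene"); cv2.imwrite("pics/s3.png",cv2.resize(im[150:310,220:440,::-1],None,fx=3,fy=3))
# depth profile along cover 4's centre line (case x), and cover 3
g=robot.get_calibration("wrist") 
g=robot.get_calibration("scene"); K=np.array(g["intrinsics"]);R=np.array(g["R"]);t=np.array(g["t"])
v,u=np.mgrid[150:310,220:440]; z=d[150:310,220:440].ravel()
p=cv2.undistortPoints(np.c_[u.ravel(),v.ravel()].astype(float).reshape(-1,1,2),K,np.array(g["dist_coeffs"])).reshape(-1,2)
X=(np.c_[p,np.ones(len(p))]*z[:,None]-t)@R
a=-.137; ex=np.array([np.cos(a),np.sin(a),0]); ey=np.array([-np.sin(a),np.cos(a),0])
for i in range(4):
    q=X-PAD[i]; cx=q@ex-50*1e-3; cy=q@ey
    m=(abs(cy)<.024)&(z>0)&(abs(cx)<.08)&(X[:,2]>.01)&(X[:,2]<.11)
    o=[]
    for b in np.arange(-.07,.04,.01):
        k=m&(abs(cx-b)<.005); o.append((round(b*1000),round(float(np.median(X[k,2]))*1000,1),int(k.sum())) if k.any() else None)
    print(i+1,o)
    for nm,lo,hi in(("front",-.068,-.01),("rear",.003,.03)):
        k=m&(cx>lo)&(cx<hi)
        if k.sum()>20: print("  slope",nm,np.arctan(np.polyfit(cx[k],X[k,2],1)[0]).round(3))
```

```text
t 7.625 tip [ 0.38   -0.3917  0.2265] F [ 0.79 -0.28  0.58] gap 0.0005 x axis yaw -0.1368 z [ 1.5e-03 -8.0e-04 -1.0e+00]
to pad 4 in tool units [0.1987 0.0007 0.3053]
1 [(-70, 73.1, 127), (-60, 73.6, 112), (-50, 74.6, 102), (-40, 74.0, 89), (-30, 73.5, 103), (-20, 73.5, 88), (-10, 73.3, 93), (0, 73.4, 90), (10, 73.4, 85), (20, 73.4, 81), (30, 73.3, 82), (40, 73.1, 90)]
  slope front -0.01
  slope rear -0.0
2 [(-70, 73.2, 111), (-60, 73.9, 104), (-50, 74.8, 87), (-40, 74.0, 74), (-30, 73.5, 86), (-20, 73.4, 80), (-10, 73.7, 81), (0, 73.4, 77), (10, 73.3, 78), (20, 73.4, 74), (30, 73.4, 65), (40, 73.2, 79)]
  slope front -0.015
  slope rear 0.005
3 [(-70, 73.3, 97), (-60, 73.9, 86), (-50, 74.6, 79), (-40, 74.1, 61), (-30, 73.3, 72), (-20, 73.6, 73), (-10, 73.5, 70), (0, 73.7, 70), (10, 73.7, 66), (20, 73.8, 66), (30, 73.4, 54), (40, 73.3, 70)]
  slope front -0.016
  slope rear 0.003
4 [None, None, (-50, 46.9, 2), (-40, 48.3, 44), (-30, 53.5, 63), (-20, 60.8, 99), (-10, 67.3, 118), (0, 74.9, 117), (10, 81.5, 116), (20, 88.7, 108), (30, 91.5, 11), (40, 68.4, 32)]
  slope front 0.581
  slope rear 0.612
```

View pics/s3.png

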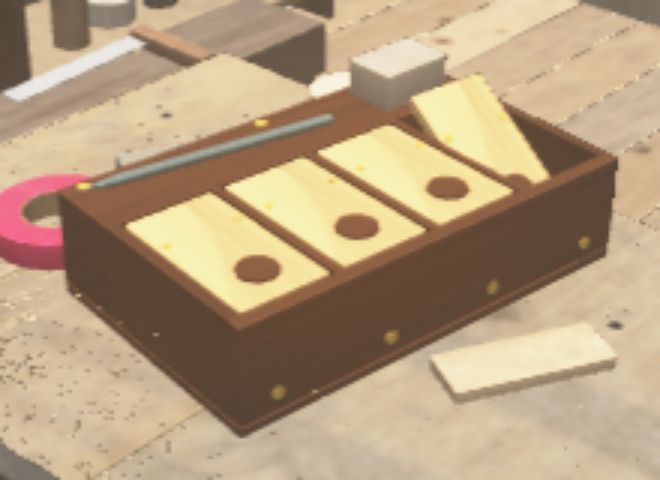

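View pics/w3.png

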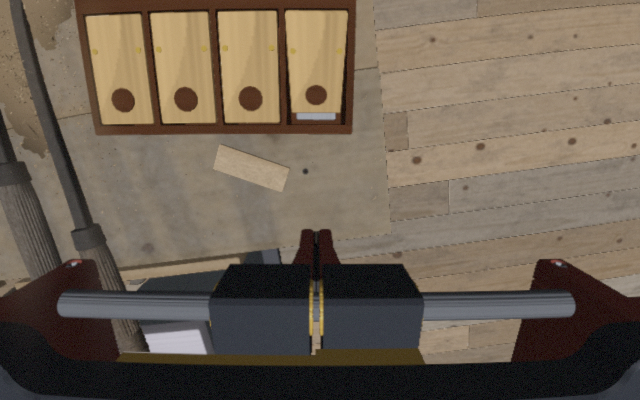

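Cover 4 stands open: in the scene crop its raised end is near (450,95) and the open cell near (560,150). Its measured slope is about 0.61 rad on the rear section and 0.58 on the front. The other covers are flush and the bystanders look unmoved. The arm is clear, so I hand in.

```bash
python3 -c "
from h import *
print(robot.state()['qd'].round(3)); print(robot.hand_in())"
```

```text
[-0.002  0.01   0.     0.001  0.    -0.     0.001]
the job is handed in; nothing more can be done
None
```

Cover 4 was the free one, and it now stands open at its stop. The job is handed in; no verdict is reported.

- **Finding it:** I located the pads in the top and scene views, which agreed to about 1.5 mm, and pressed pad 4 first with the shut fingertips. It gave way with about 2 N of resistance, so I never touched the other three covers.
- **Opening it:** I pushed straight down until the force rose to 10.7 N at about 27 mm of sink, the highest reading I saw. I then withdrew straight up and back to well clear of the case.
- **Last checks:**
  - **Covers:** The depth image shows cover 4 tilted about 0.58 rad on the front section (pad included) and 0.61 rad on the rear. Covers 1 to 3 are flush, with slopes of 0.016 rad or less.
  - **Bystanders:** They looked unmoved in the pictures, but I did not measure their positions. The whetstone and most of the blank were not visible in the last pictures.
  - **Robot:** The arm was still and touching nothing at about 7.7 s. No check failed.

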